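# Index the magnifier arm to the next specimen

## Task

Bring the bench magnifier over the dish with the purple crystal, which is one hole over: hook a fingertip through the red ring, lift the spring pin out of its hole, swing the arm to that next hole and let the pin drop fully home. Do it gently and only by hooking and pushing: do not pinch the ring, do not swing on past that hole, and leave the dishes and everything else standing where they are. Finish with the fingers out of the ring and clear.

Things in the scene. Friction and masses are not known exactly. Their poses are not given: they have to be found in the camera images.
- magnifier_base: Fixed bench magnifier: blue base, aluminium index plate (250 x 80 mm, top 30 mm above the bench) and a swing arm on a vertical pivot. Origin on the bench under the pivot axis; x points at the plate's middle hole, z up. The plate has five 16 mm holes on a 160 mm radius, 0.384 rad (22 deg, 61 mm) apart, at -2 to +2 pitches, each with a red tick beside it.
- pivot (a point): On the swing arm's pivot axis, 30 mm above the bench (level with the plate's top). Arm: dark bar 24 mm wide, 48 to 58 mm above the bench; its hub's top is at 68 mm; brass pin guide (26 mm dia, top at 85 mm) 160 mm from the axis; lens beyond. Moving the arm takes about 1 N at the pin.
- swing_arm (a joint): Angle of the swing arm, rad: 0 at the middle hole (where it starts), growing anticlockwise seen from above (towards the base's +y); stops at -0.80 and 0.80. It turns only while the pin is out of its hole; with the pin seated it has 0.013 rad of play either way.
- index_pin (a joint): Lift of the 12 mm round-nosed spring pin, m: 0 = home in a hole, 0.030 = upper stop. The spring pushes it down: 5 N to start the lift, 8 N at the top. Clear of the hole above 0.014. Let down between holes it rests on the plate at 0.014, slides along it with the arm and drops into a hole that it comes over (within about 2 mm).
- ring_center (a point): Centre of the red pull ring on the pin: rigid, inner dia 55 mm, bar 7 mm. This point's x: outwards along the arm to the lens; y across; z up. The ring stands across the arm, its top leaning 30 deg from vertical towards +x, so a fingertip coming from the pivot side, pointing outwards and 30 to 45 deg off straight down, passes square through it. It rises with the pin and swings with the arm.
- ring_top (a point): Middle of the ring's uppermost bar (the bar to hook and lift), 31 mm from the ring's centre. With the pin home it is 154 mm above the bench and the ring's centre 127 mm, 176 mm from the pivot axis; the arm's bar is 69 mm below the centre, and the space between ring and lens is free.
- lens_center (a point): Centre of the magnifier lens at the end of the swing arm, 53 mm above the bench; 285 mm from the pivot axis.
- dish_purple_center (a point): White dish (76 mm dia, 12 mm high) holding a PURPLE crystal (top about 33 mm above the bench): the specimen wanted. Loose. Stands one hole's swing left or right of the lens's first place, within a few mm of where the lens comes. Point: centre, 16 mm above the bench.
- dish_orange_center (a point): Same dish with an ORANGE crystal, one hole's swing to the other side; leave it. Point: centre, 16 mm above the bench.
- dish_grey_center (a point): Same dish with a GREY stone, under the lens at first; leave it. Point: centre, 16 mm above the bench.
- weight_a_center (a point): Brass weight, 30 mm dia, 39 mm high, loose bystander near the dishes. Point 18 mm above its underside.
- weight_b_center (a point): Second brass weight like the other, near the other outer dish. Point 18 mm above its underside.
- amber_bottle_center (a point): Amber glass bottle, 52 mm dia, 100 mm high, bystander on the left. Point half-way up.
- beaker_center (a point): Clear beaker, 72 mm dia, 90 mm high, bystander on the right. Point half-way up.
- marker_center (a point): Blue marker, 135 x 12 x 12 mm, lying on the right beyond the beaker. Point at its centre.
Things that resemble listed ones, but are neither listed nor needed, are in the scene too. Leave any green, pink or yellow look-alike of the part that bears dish_purple_center alone.

How it is judged (in metres and radians):
On the way, in this order (a step that is already met when the one before it is completed fails the run):
1. the pin is lifted clear of its hole while the arm is still at the middle hole (value of joint index_pin above 0.0125 m and value of joint swing_arm between -0.06 and 0.06 rad), for 0.05 s.
2. the arm is swung until the lens is over the purple dish (horizontal distance between lens_center and dish_purple_center below 0.02 m), for 0.1 s.
At the end, for the whole second after the job is handed in: The pin is home (lift under 3 mm) in the first hole to the purple dish's side (arm within 0.02 rad of one pitch, at rest), the lens centre is within 20 mm of the purple dish's centre seen from above, the purple dish is within 12 mm of where it was and the other things within 15 mm (horizontal distance between lens_center and dish_purple_center below 0.02 m and value of joint index_pin below 0.003 m and (value of joint swing_arm between 0.364 and 0.404 rad or value of joint swing_arm between -0.404 and -0.364 rad) and velocity of joint swing_arm between -0.03 and 0.03 rad/s and distance of dish_purple_center from where it was at the start of the episode below 0.012 m and distance of each of dish_orange_center, dish_grey_center, weight_a_center, weight_b_center, amber_bottle_center, beaker_center, marker_center from where it was at the start of the episode below 0.015 m); the robot touches nothing.
It fails at once if the ring and pin are pinched or forced (contact force over 38 N) (contact force between the fingers and index_pin above 38 N).
It fails at once if the arm is swung on past the next hole (more than one and a half pitches) (value of joint swing_arm above 0.576 rad or value of joint swing_arm below -0.576 rad).
It fails at once if a dish or a bystander is lifted, carried, pushed away or knocked over (distance of any of dish_orange_center, dish_grey_center, weight_a_center, weight_b_center, amber_bottle_center, beaker_center, marker_center, dish_purple_center from where it was at the start of the episode above 0.02 m).
It also fails if it takes over 61 s, if anything falls off the work surface, if the arm or the gripper's body presses on something with over 40 N, if the wrist force passes 120 N, or if a joint passes its speed limit or range.

## Robot

A 6-joint arm with a two-finger parallel gripper is mounted at the origin on the work surface. World frame = base frame: x ahead of the robot, y to its left, z up, the work surface at z = 0. Lengths are in mm, angles in rad, forces in N, time in s.
With the tool pointing down it reaches from about 400 to 925 mm from the base axis. Payload 12.5 kg.
Tool frame: the origin (TCP) lies on the centre line of the jaws, within the pads' length; the fingertips stand 14 mm ahead of it and the grasp point (between the pads) lies 5 mm behind it; z points along the fingers, y is the direction in which the jaws open and shut (so a half turn about z gives the same grasp; the last joint's range is limited). The gripper opens to 95 mm and grips with 3 to 60 N. Pads are 20 mm wide; open, the fingers measure 119 mm over their backs; the gripper's body (75 mm by 180 mm) begins 59 mm behind the grasp point.
Start: joints at [0.997, 0.491, 1.559, -0, 1.092, -0.106], TCP at [281.814, 557.876, 228.661] pointing down, gripper open.
Joint ranges: [-3.1, 3.1], [-0.84, 2.19], [0.05, 2.79], [-1.13, 4.28], [0.06, 2.93], [-2.69, 2.69]. Speed limits (rad/s): [2.22, 2.22, 2.79, 3.14, 3.14, 3.14].

## Interface

Orientations are given as [roll, pitch, yaw] about the fixed x, y, z axes, in that order (R = Rz(yaw) Ry(pitch) Rx(roll)).
In Python, from cell import * gives the robot as it stands.
- The arm moves only by the tool play_rows, never from a script. Its argument "moves" is a list of rows, each a list of 7 numbers: the shift along the tool's x, y, z in m, then the turn, a rotation vector about the tool's x, y, z in rad, then the opening in per cent of the stroke, from 0 (shut) to 100 (fully open). In form: [[tx, ty, tz, ax, ay, az, claw], ...]. A call has 1 to 8 rows; each row shifts and turns the pose as measured when the row begins, along the tool's axes as they then stand; what a row does not reach is not made up. A row lasts 1/10 s, in which the tool goes at most 50 mm and 8.59 degrees, less where a joint would pass 70% of its speed; a pose out of reach is approached as far as the arm can. A call is refused whole if a number of a shift passes 0.05 or a number of a turn 0.15, either way. A call with a gripper value outside its range is refused whole. The fingers move at their own pace and stop on an object; the grip force is fixed at half the most. Time passes only in rows, so rows that do not move let the fingers close. It gives the time, the measured TCP pose, the force and the opening at its end, in the units of the state.
- state(): the state, without advancing time (a new reading comes with each control period).
- read_camera(name): name is "side" or "top"; returns a dict with "img" (400x640x3 uint8, red, green, blue), "fx", "fy", "cx", "cy" (pixels), "R" (3x3) and "t" (3): a world point X has camera coordinates R X + t. Camera axes: x right, y down, z forward; pixel columns grow to the right and rows downward; lengths in mm; the calibration is good to about 2 mm. A picture is of the moment at which its call begins. There is no depth.
- job_done(): hands the job in, once; it reports no verdict.
The state is a dict: "t": time; "joints": joint angles; "qvel": joint speeds; "tau": joint torques, N m; "eef_pos": TCP position; "tcp_rot": TCP orientation; "ft_force": force on the tool from outside, world axes, zero at the start; "moment": the same for the moment, N m; "opening": opening from 0.0 (shut) to 1.0 (fully open).
Only numpy, scipy, OpenCV 4.12 (cv2) and the standard library are available. Lean on these libraries where they do the work, as an engineer would, in place of code of your own. Each camera call takes 0.05 s, during which the arm holds its last target.

## Working session

There is one attempt and no reset: what is moved stays moved. The work goes in short steps, Python scripts to look and compute and a tool call to move; the robot and the scene stay as the last step left them, time stands still between calls to the robot, and variables do not carry over. Pictures are saved under pics/ and viewed, and the job is handed in when it is done.

Besides the shell and the picture viewer there is one more tool, called after ">>>" as name(argument=value, ...), one argument or row to a line, values as JSON. play_rows: Moves the arm, as the interface text tells. Its arguments: {"type":"object","properties":{"moves":{"type":"array"}},"required":["moves"]}

```bash
ls; mkdir -p pics
python3 - <<'E'
from cell import *
import cv2
s=state(); print(s)
for n in ("top","side"):
    c=read_camera(n); cv2.imwrite(f"pics/{n}0.png",c["img"][:,:,::-1])
    print(n,c["fx"],c["fy"],c["cx"],c["cy"],c["R"],c["t"])
E
```

```text
pics
{'t': 0.0, 'joints': array([ 9.97445283e-01,  4.91565760e-01,  1.55942691e+00,  1.14595521e-05,
        1.09167806e+00, -1.05617933e-01]), 'qvel': array([ 0.00094935,  0.00131107,  0.00067068, -0.00108241,  0.00041621,
        0.00098263]), 'tau': array([-1.70463616e-03, -6.12631202e+01, -2.58187187e+01,  6.91854581e-02,
        4.80708957e-02, -5.42487271e-05]), 'eef_pos': array([281.66201039, 557.69809186, 228.06564272]), 'tcp_rot': array([-3.14052165e+00, -1.23760169e-04,  2.67385419e+00]), 'ft_force': array([ 0.29571156, -0.76006375, -0.42803527]), 'moment': array([-0.01618466,  0.01167259,  0.01876706]), 'opening': 1.0011123237006387}
top 455.8795613848748 455.8795613848748 314.3059032646336 199.50017364585295 [[ 0.0165192  -0.99970516 -0.01779616]
 [-0.99626971 -0.0149495  -0.08498932]
 [ 0.08469822  0.01913373 -0.99622292]] [   3.74755284  652.32018722 1355.66188731]
side 416.91952039163044 416.91952039163044 318.88323573145226 201.60665680737998 [[ 0.82330296 -0.56715907 -0.02242376]
 [-0.32673525 -0.44125295 -0.835787  ]
 [ 0.46412963  0.69543255 -0.54859572]] [-530.68634527  308.66125483  846.65418788]
```

View pics/top0.png

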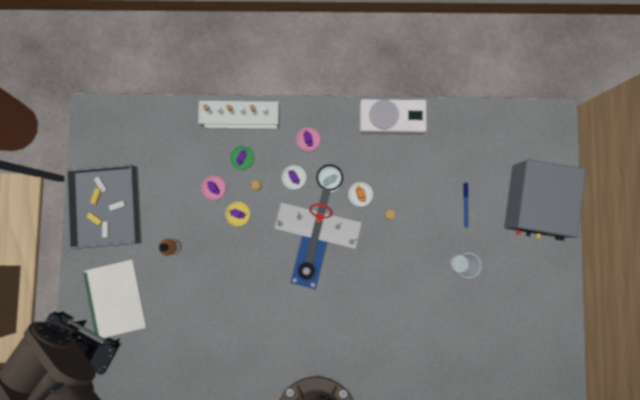

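View pics/side0.png

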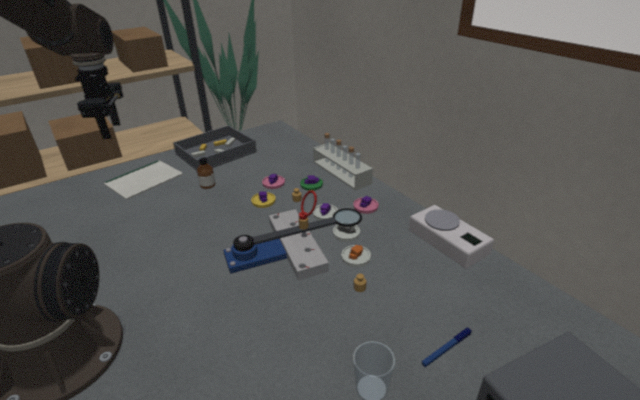

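The white dish with the purple crystal is at (294,177) in the top view, left of the lens at (330,178). So the swing is anticlockwise (+). Next I'll zoom in and measure.

```bash
cat > h.py <<'E'
import numpy as np, cv2
from cell import *
def px2w(c,u,v,z):
    R=np.array(c["R"]);t=np.array(c["t"])
    d=R.T@np.array([(u-c["cx"])/c["fx"],(v-c["cy"])/c["fy"],1]); o=-R.T@t
    return o+d*(z-o[2])/d[2]
def w2px(c,X):
    p=np.array(c["R"])@np.asarray(X,float)+c["t"]
    return np.array([c["fx"]*p[0]/p[2]+c["cx"],c["fy"]*p[1]/p[2]+c["cy"]])
def crop(c,name,u0,v0,u1,v1,k):
    im=c["img"][v0:v1,u0:u1,::-1]
    cv2.imwrite(name,cv2.resize(im,None,fx=k,fy=k,interpolation=cv2.INTER_CUBIC))
E
python3 - <<'E'
from h import *
c=read_camera("top"); crop(c,"pics/t1.png",260,150,400,300,4)
s=read_camera("side"); crop(s,"pics/s1.png",210,170,390,290,4)
import pickle; pickle.dump((c,s),open("c0.pkl","wb"))
E
```

```text
(no output)
```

View pics/t1.png

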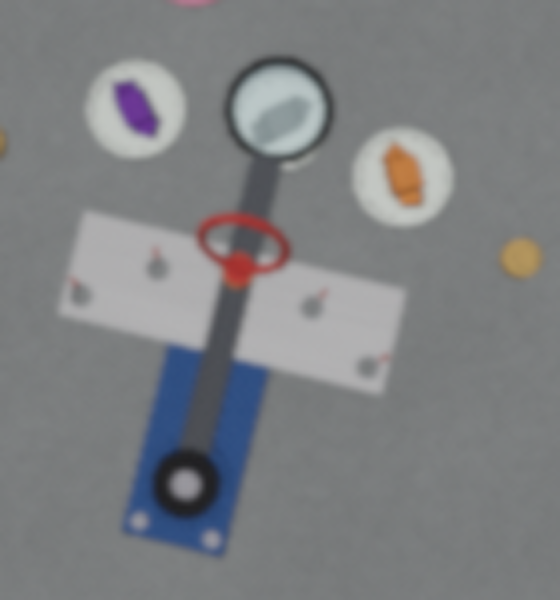

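View pics/s1.png

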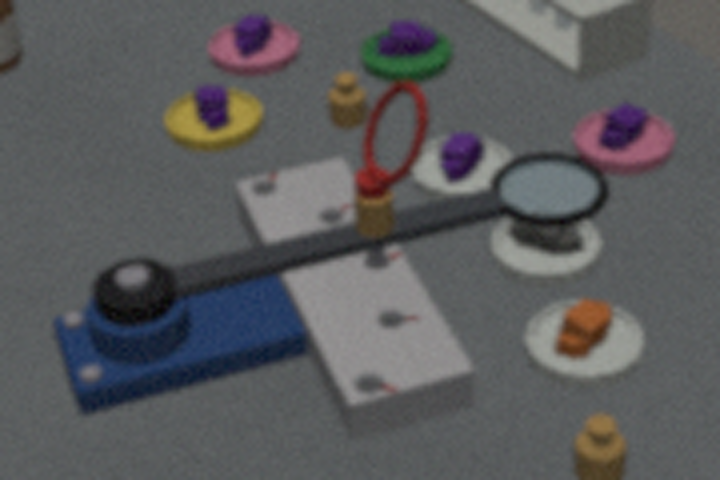

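```bash
cat > fit.py <<'E'
from h import *
import pickle
from scipy.optimize import least_squares
c,s=pickle.load(open("c0.pkl","rb"))
def T(x,y):return np.array([260+(x+.5)/4-.5,150+(y+.5)/4-.5])
def S(x,y):return np.array([210+(x+.5)/4-.5,170+(y+.5)/4-.5])
p=0.384
h=lambda k:(160*np.cos(k*p),160*np.sin(k*p),30)
obs=[(c,(0,0,68),T(186,484)),(c,(285,0,53),T(279,108)),(c,h(2),T(80,294)),(c,h(1),T(157,268)),(c,h(-1),T(312,306)),(c,h(-2),T(368,366)),
(c,(176,0,127),T(243.5,243)),
(s,(285,0,53),S(551,188)),(s,h(2),S(263,187)),(s,h(1),S(333,215)),(s,h(-1),S(392,319)),(s,h(-2),S(370,383)),(s,(176,0,127),S(396,132)),(s,(0,0,68),S(134,272))]
def B(q,X):
    a=q[2];return np.array([q[0]+X[0]*np.cos(a)-X[1]*np.sin(a),q[1]+X[0]*np.sin(a)+X[1]*np.cos(a),X[2]])
f=lambda q:np.concatenate([w2px(k,B(q,X))-u for k,X,u in obs])
r=least_squares(f,[450,0,-.2],loss="soft_l1")
print(r.x);print(np.round(f(r.x).reshape(-1,2),1))
q=r.x
print("ring",B(q,(176,0,127)),"top",B(q,(191.5,0,154)),"lens",B(q,(285,0,53)))
print("purple",px2w(c,*T(136,109),12),"expected lens",B(q,(285*np.cos(p),285*np.sin(p),53)))
for k in (-1,1): print(B(q,(285*np.cos(k*p),285*np.sin(k*p),16)))
E
python3 fit.py
```

```text
[ 4.41601035e+02  3.52220394e+01 -2.27944953e-01]
[[-0.5 -0.3]
 [-0.4  0. ]
 [ 0.  -0. ]
 [-0.1 -0.1]
 [-0.3 -0. ]
 [-0.4 -0.1]
 [-0.4  0.1]
 [-0.2  0.6]
 [ 0.6  0.3]
 [ 0.   0.4]
 [ 0.3  0.2]
 [ 0.2  0.3]
 [-0.1  0.6]
 [ 0.1  0.9]]
ring [613.04841544  -4.54975662 127.        ] top [628.14747451  -8.05238638 154.        ] lens [719.22889535 -29.18115299  53.        ]
purple [722.61106003  79.29672755  12.        ] expected lens [723.13774431  79.51742666  53.        ]
[ 674.88273139 -128.49921813   16.        ]
[723.13774431  79.51742666  16.        ]
```

```bash
cat >> h.py <<'E'
from scipy.spatial.transform import Rotation as Ro
Q=np.array([441.6,35.22,-0.228])   # base x,y,yaw
def pose(ang,tilt,P):
    """tool pose matrix: arm angle ang (joint), tilt off down, P = TCP world"""
    a=Q[2]+ang; ex=np.array([np.cos(a),np.sin(a),0]);ey=np.array([-np.sin(a),np.cos(a),0]);ez=np.array([0,0,1.])
    z=np.sin(tilt)*ex-np.cos(tilt)*ez
    M=np.eye(4);M[:3,:3]=np.c_[np.cross(ey,z),ey,z];M[:3,3]=P;return M
def ringc(ang,lift=0): 
    a=Q[2]+ang;return np.array([Q[0]+176*np.cos(a),Q[1]+176*np.sin(a),127+lift])
def cur():
    s=state();M=np.eye(4);M[:3,:3]=Ro.from_euler("xyz",s["tcp_rot"]).as_matrix();M[:3,3]=s["eef_pos"];return M,s
def rel(A,Bm):
    D=np.linalg.inv(A)@Bm;return D[:3,3]/1000,Ro.from_matrix(D[:3,:3]).as_rotvec()
def screw(A,Bm,N):
    from scipy.linalg import logm,expm
    D=np.linalg.inv(A)@Bm;E=expm(np.real(logm(D))/N)
    X=A.copy();path=[]
    for i in range(N): X=X@E;path.append(X[:3,3].round(0))
    return np.round(E[:3,3]/1000,4),np.round(Ro.from_matrix(E[:3,:3]).as_rotvec(),4),path
E
python3 - <<'E'
from h import *
M,s=cur()
G=pose(0,.785,ringc(0)); G[:3,3]-=95*G[:3,2]
print(G)
print(rel(M,G))
t,r,p=screw(M,G,24);print(t,r);print(np.array(p))
E
```

```text
[[-6.89081345e-01  2.26029736e-01  6.88532830e-01  5.47634572e+02]
 [ 1.59890784e-01  9.74120402e-01 -1.59763509e-01  1.06162998e+01]
 [-7.06825181e-01  0.00000000e+00 -7.07388269e-01  1.94201886e+02]
 [ 0.00000000e+00  0.00000000e+00  0.00000000e+00  1.00000000e+00]]
(array([-0.48402713, -0.36845253,  0.03431257]), array([-0.09469393, -0.78128269, -0.22708544]))
[-0.017  -0.0176  0.008 ] [-0.0039 -0.0326 -0.0095]
[[289. 534. 220.]
 [297. 511. 213.]
 [305. 487. 206.]
 [314. 464. 199.]
 [323. 441. 193.]
 [332. 417. 188.]
 [342. 394. 183.]
 [352. 370. 179.]
 [362. 347. 175.]
 [373. 324. 172.]
 [384. 301. 170.]
 [396. 278. 168.]
 [407. 255. 166.]
 [419. 232. 166.]
 [431. 209. 166.]
 [444. 186. 166.]
 [456. 164. 168.]
 [469. 142. 169.]
 [482. 119. 172.]
 [495.  97. 175.]
 [508.  75. 179.]
 [521.  54. 183.]
 [534.  32. 188.]
 [548.  11. 194.]]
```

>>> play_rows(
  moves=[
    [-0.017, -0.0176, 0.007, -0.004, -0.0326, -0.0095, 0],
    [-0.017, -0.0176, 0.007, -0.004, -0.0326, -0.0095, 0],
    [-0.017, -0.0176, 0.007, -0.004, -0.0326, -0.0095, 0],
    [-0.017, -0.0176, 0.007, -0.004, -0.0326, -0.0095, 0],
    [-0.017, -0.0176, 0.007, -0.004, -0.0326, -0.0095, 0],
    [-0.017, -0.0176, 0.007, -0.004, -0.0326, -0.0095, 0],
    [-0.017, -0.0176, 0.007, -0.004, -0.0326, -0.0095, 0],
    [-0.017, -0.0176, 0.007, -0.004, -0.0326, -0.0095, 0],
  ],
)

```text
t: 1.0
eef_pos: [352.5, 366.4, 184.9]
tcp_rot: [3.119, 0.27, 2.754]
ft_force: [0.3, 0.8, 0.3]
opening: 0.382
```

```bash
cat > nx.py <<'E'
import sys
from h import *
M,s=cur()
G=pose(0,.785,ringc(0)); G[:3,3]-=95*G[:3,2]
print(s["t"],s["eef_pos"].round(1),s["joints"].round(2),s["opening"],s["ft_force"].round(1))
N=int(sys.argv[1])
t,r,p=screw(M,G,N);print(t,r);print(np.array(p)[::4])
E
python3 nx.py 16
```

```text
1.0 [352.5 366.4 184.9] [ 0.8   0.36  1.96 -0.37  0.73 -0.13] 0.38188260146042796 [0.3 0.8 0.3]
[-0.0167 -0.0175  0.0083] [-0.0037 -0.032  -0.0091]
[[363. 343. 181.]
 [408. 252. 171.]
 [457. 162. 171.]
 [508.  75. 180.]]
```

>>> play_rows(
  moves=[
    [-0.0168, -0.0175, 0.008, -0.0037, -0.032, -0.009, 0],
    [-0.0168, -0.0175, 0.008, -0.0037, -0.032, -0.009, 0],
    [-0.0168, -0.0175, 0.008, -0.0037, -0.032, -0.009, 0],
    [-0.0168, -0.0175, 0.008, -0.0037, -0.032, -0.009, 0],
    [-0.0168, -0.0175, 0.008, -0.0037, -0.032, -0.009, 0],
    [-0.0168, -0.0175, 0.008, -0.0037, -0.032, -0.009, 0],
    [-0.0168, -0.0175, 0.008, -0.0037, -0.032, -0.009, 0],
    [-0.0168, -0.0175, 0.008, -0.0037, -0.032, -0.009, 0],
  ],
)

```text
t: 1.8
eef_pos: [446.6, 177.8, 172.7]
tcp_rot: [3.118, 0.536, 2.831]
ft_force: [0.0, 0.8, 0.9]
opening: 0.005
```

```bash
python3 nx.py 8
```

```text
1.8 [446.6 177.8 172.7] [ 0.41  0.31  2.22 -1.09  0.37  0.14] 0.0051512083968350605 [0.  0.8 0.9]
[-0.0159 -0.0168  0.0083] [-0.0034 -0.031  -0.0085]
[[459. 156. 173.]
 [509.  72. 182.]]
```

```bash
cat > kin.py <<'E'
from h import *
from scipy.optimize import least_squares
def fk(q,k):
    Rz=lambda a:Ro.from_euler("z",a).as_matrix();Ry=lambda a:Ro.from_euler("y",a).as_matrix()
    h,a0,L1,L2,L3,w=k[:6]; A=Rz(q[0]);
    p=A@np.array([a0,0,h]);A=A@Ry(q[1]);p=p+A@[0,0,L1];A=A@Ry(q[2])
    p=p+A@[w,0,L2];A=A@Rz(q[3])@Ry(q[4])
    p=p+A@[0,0,L3];return p,A@Rz(q[5])
E
cat > dat.py <<'E'
D=[([0.99744,0.49157,1.55943,0,1.09168,-0.10562],[281.66,557.7,228.07],[-3.1405,0,2.67385])]
E
python3 - <<'E'
from kin import *
import pickle
s=state()
print(s["joints"],s["eef_pos"],s["tcp_rot"])
D=[([0.99744528,0.49156576,1.55942691,0,1.09167806,-0.10561793],[281.66,557.70,228.07],[-3.1405,0,2.67385]),
(s["joints"],s["eef_pos"],s["tcp_rot"])]
for q,p,r in D:
    _,A=fk(q,[0]*6);B=Ro.from_euler("xyz",r).as_matrix()
    print((A.T@B).round(3))
E
```

```text
[ 0.41377636  0.30765667  2.22443498 -1.09460432  0.36879121  0.13991512] [446.57331272 177.84648592 172.67108068] [3.11757721 0.53621309 2.83120038]
[[-0. -1.  0.]
 [ 1. -0. -0.]
 [ 0.  0.  1.]]
[[ 0. -1. -0.]
 [ 1.  0.  0.]
 [-0. -0.  1.]]
```

```bash
cat > fitk.py <<'E'
from kin import *
D=[([0.99744528,0.49156576,1.55942691,0,1.09167806,-0.10561793],[281.66,557.70,228.07],1),
([.8,.36,1.96,-.37,.73,-.13],[352.5,366.4,184.9],.15),
([0.41377636,0.30765667,2.22443498,-1.09460432,0.36879121,0.13991512],[446.57,177.85,172.67],1)]
pri=np.array([300,0,500,450,250,0]);sg=np.array([200,30,200,200,150,1e-6+15])
f=lambda k:np.concatenate([(fk(q,k)[0]-p)*w for q,p,w in D]+[(k-pri)/sg*.3])
r=least_squares(f,pri);print(r.x.round(1),f(r.x).round(1))
pri=np.array([300,0,500,450,250,0]);sg=np.array([200,1e-3,200,200,150,1e-3])
r=least_squares(f,pri);print(r.x.round(1),f(r.x).round(1))
E
python3 fitk.py
```

```text
[-143.9  107.3  572.5  253.5   52.1  -41. ] [ 55.3 -35.9  -0.2   3.7   0.6   2.1  -0.3  -0.1  -0.2  -0.7   1.1   0.1
  -0.3  -0.4  -0.8]
[-95.2   0.  695.1 345.4 129.9  -0. ] [ 62.4 -24.8   0.1   4.2  -3.    1.5  -8.7 -31.   -0.3  -0.6   0.    0.3
  -0.2  -0.2  -0. ]
```

```bash
sed -i 's/p=A@np.array(\[a0,0,h\])/p=A@np.array([a0,k[6],h])/' kin.py
python3 - <<'E'
s=open('fitk.py').read()
s=s.replace("250,0])","250,0,60])").replace("1e-6+15]","15,60]").replace("1e-3])","1e-3,60])")
open('fitk.py','w').write(s)
E
python3 fitk.py
```

```text
[131.  -27.8 638.9 404.7 257.9  24.   65.9] [ 0.  -0.  -0.  -0.1  0.2  0.4  0.  -0.  -0.  -0.3 -0.3  0.2 -0.1  0.
  0.5  0. ]
[ 66.2  -0.  623.6 365.2 219.3   0.   59.7] [ 3.5 -6.1 -0.1  0.1  1.   0.8  2.1  7.6 -0.  -0.4 -0.   0.2 -0.1 -0.1
  0.  -0. ]
```

Run:
```python
from h import *
M,s=cur()
G=pose(-0.0,.45,[480,110,205])
print(rel(M,G))
t,r,p=screw(M,G,6);print(t,r);print(np.array(p))
```

```text
(array([-0.06169251, -0.05435643, -0.00224954]), array([-0.01502363,  0.08702511, -0.07155536]))
[-0.01   -0.0094 -0.0008] [-0.0025  0.0145 -0.0119]
[[452. 166. 178.]
 [457. 155. 184.]
 [462. 144. 189.]
 [468. 132. 195.]
 [474. 121. 200.]
 [480. 110. 205.]]
```

>>> play_rows(
  moves=[
    [-0.01, -0.0094, -0.0008, -0.0025, 0.0145, -0.012, 0],
    [-0.01, -0.0094, -0.0008, -0.0025, 0.0145, -0.012, 0],
    [-0.01, -0.0094, -0.0008, -0.0025, 0.0145, -0.012, 0],
  ],
)

```text
t: 2.1
eef_pos: [462.6, 140.6, 188.8]
tcp_rot: [3.134, 0.492, 2.876]
ft_force: [-0.5, 0.5, 1.0]
opening: 0.002
```

```bash
python3 -c "
from h import *
s=state();print(s['joints'].tolist(),s['eef_pos'].tolist(),s['tcp_rot'])"
```

```text
[0.28776369039438904, 0.26571785880228194, 2.196726109881809, -0.7944291727249962, 0.34575858805452403, -0.30944316110423253] [462.57346791402966, 140.61206911829885, 188.79397770757313] [3.13392822 0.4923011  2.87618114]
```

>>> play_rows(
  moves=[
    [-0.01, -0.0094, -0.0008, -0.0025, 0.0145, -0.012, 0],
    [-0.01, -0.0094, -0.0008, -0.0025, 0.0145, -0.012, 0],
    [-0.01, -0.0094, -0.0008, -0.0025, 0.0145, -0.012, 0],
    [0, 0, 0, 0, 0, 0, 0],
  ],
)

```text
t: 2.5
eef_pos: [481.8, 104.5, 206.2]
tcp_rot: [-3.14, 0.449, 2.916]
ft_force: [1.0, -1.3, 0.2]
opening: 0.003
```

```bash
python3 -c "
from h import *
s=state();print(s['joints'].tolist(),s['eef_pos'].tolist(),s['tcp_rot'])"
```

```text
[0.16761588479672593, 0.2382662228210065, 2.14644052228637, -0.47299979044252183, 0.3774246431961318, -0.7691954240561023] [481.81053641049704, 104.45326890806635, 206.18109218089154] [-3.13959667  0.44853745  2.91627861]
```

```bash
python3 - <<'E'
s=open('fitk.py').read()
s=s.replace("0.13991512],[446.57,177.85,172.67],1)]","0.13991512],[446.57,177.85,172.67],1),\n([0.28776369039438904, 0.26571785880228194, 2.196726109881809, -0.7944291727249962, 0.34575858805452403, -0.30944316110423253],[462.57346791402966, 140.61206911829885, 188.79397770757313],1),\n([0.16761588479672593, 0.2382662228210065, 2.14644052228637, -0.47299979044252183, 0.3774246431961318, -0.7691954240561023],[481.81053641049704, 104.45326890806635, 206.18109218089154],1)]")
open('fitk.py','w').write(s)
E
python3 fitk.py
cat > ik.py <<'E'
from kin import *
import sys
K=None
lo=np.array([-3.1,-.84,.05,-1.13,.06,-2.69]);hi=np.array([3.1,2.19,2.79,4.28,2.93,2.69])
C=Ro.from_euler("z",np.pi/2).as_matrix()
def ik(M,q0,K):
    def f(q):
        p,A=fk(q,K);return np.r_[(p-M[:3,3])/100,Ro.from_matrix(M[:3,:3].T@(A@C)).as_rotvec()]
    r=least_squares(f,np.clip(q0,lo+.001,hi-.001),bounds=(lo,hi));return r.x,np.abs(r.fun).max()
E
```

```text
[ 1.958e+02 -5.000e-01  5.875e+02  4.110e+02  2.580e+02  4.270e+01
  6.590e+01] [-0.  -0.   0.   0.   0.3  0.2  0.  -0.  -0.  -0.  -0.  -0.  -0.  -0.
  0.  -0.2 -0.   0.1 -0.1  0.   0.9  0. ]
[ 88.4  -0.  609.1 372.6 224.3   0.   59.8] [ 3.2 -6.4  0.9  0.3  1.   0.6  4.3  6.9 -2.   1.   2.4 -0.2 -3.1 -1.
  1.2 -0.3 -0.   0.2 -0.1 -0.1  0.  -0. ]
```

```bash
cat > scan.py <<'E'
from ik import *
K=[195.8,-.5,587.5,411,258,42.7,65.9]
q=state()["joints"]
for tilt in (.52,.6,.7,.785):
  for off in (-.2,-.1,0,.1,.2,.3):
    for ang in (0,.384):
      out=[]
      for back,lift in ((-95,0),(-45,0),(12,0),(12,40)):
        G=pose(ang,tilt,[0,0,0]);G=pose(ang+off,tilt,[0,0,0])
        G[:3,3]=ringc(ang,lift)+back*G[:3,2]
        best=None
        for q4 in (0,1.5,3.1):
          x,e=ik(G,[q[0],q[1],q[2],q4,.4,q[5] if q4==0 else 2],K)
          x2,e2=ik(G,[q[0],q[1],q[2],q4,.4,-2.],K)
          if e2<e:x,e=x2,e2
          if e<1e-3: out.append("%.2f/%.2f/%.2f"%tuple(x[3:]));break
        else: out.append("--")
      print(tilt,off,ang,out)
E
python3 scan.py
```

```text
0.52 -0.2 0 ['-0.60/0.38/-0.62', '-0.75/0.30/-0.48', '-1.00/0.23/-0.25', '-0.72/0.29/-0.53']
0.52 -0.2 0.384 ['-0.10/0.27/-1.43', '-0.15/0.17/-1.38', '-0.28/0.09/-1.25', '-0.13/0.18/-1.40']
0.52 -0.1 0 ['-0.48/0.32/-0.85', '-0.63/0.24/-0.71', '-0.93/0.16/-0.42', '-0.59/0.24/-0.76']
0.52 -0.1 0.384 ['0.16/0.27/-1.80', '0.23/0.18/-1.87', '0.43/0.09/-2.07', '0.21/0.19/-1.84']
0.52 0 0 ['-0.29/0.28/-1.16', '-0.41/0.19/-1.04', '-0.70/0.11/-0.75', '-0.37/0.19/-1.09']
0.52 0 0.384 ['0.39/0.29/-2.15', '0.53/0.21/-2.28', '0.84/0.13/-2.58', '0.49/0.21/-2.23']
0.52 0.1 0 ['-0.04/0.26/-1.52', '-0.05/0.17/-1.51', '-0.11/0.07/-1.45', '-0.05/0.17/-1.51']
0.52 0.1 0.384 ['0.56/0.34/-2.42', '0.71/0.26/-2.57', '--', '0.67/0.26/-2.51']
0.52 0.2 0 ['0.23/0.27/-1.90', '0.33/0.18/-2.00', '0.62/0.09/-2.29', '0.30/0.18/-1.96']
0.52 0.2 0.384 ['0.66/0.40/-2.63', '--', '--', '--']
0.52 0.3 0 ['0.45/0.30/-2.23', '0.61/0.22/-2.38', '--', '0.56/0.22/-2.33']
0.52 0.3 0.384 ['--', '--', '--', '--']
0.6 -0.2 0 ['-0.95/0.31/-0.26', '--', '--', '--']
0.6 -0.2 0.384 ['-0.26/0.13/-1.26', '--', '--', '-0.47/0.06/-1.06']
[... 1844 characters left out ...]
6/1.74']
0.785 0 0 ['3.67/0.27/1.20', '3.53/0.33/1.32', '3.45/0.37/1.39', '3.56/0.27/1.27']
0.785 0 0.384 ['2.44/0.30/2.06', '2.60/0.34/1.91', '2.71/0.38/1.82', '2.56/0.29/1.98']
0.785 0.1 0 ['3.20/0.25/1.53', '3.19/0.32/1.54', '3.18/0.37/1.55', '3.19/0.26/1.54']
0.785 0.1 0.384 ['2.12/0.36/2.24', '2.32/0.38/2.07', '2.46/0.41/1.95', '2.27/0.33/2.15']
0.785 0.2 0 ['2.74/0.27/1.85', '2.85/0.33/1.76', '2.91/0.38/1.70', '2.82/0.27/1.80']
0.785 0.2 0.384 ['1.88/0.43/2.36', '2.08/0.43/2.19', '2.24/0.44/2.05', '2.04/0.39/2.28']
0.785 0.3 0 ['2.36/0.32/2.10', '2.54/0.36/1.94', '2.65/0.40/1.84', '2.49/0.31/2.01']
0.785 0.3 0.384 ['1.69/0.50/2.42', '1.87/0.49/2.27', '2.04/0.49/2.14', '1.85/0.45/2.36']
```

```bash
cat > jp.py <<'E'
from ik import *
K=[195.8,-.5,587.5,411,258,42.7,65.9]
def flip(G): 
    G=G.copy();G[:3,:2]*=-1;return G
def fkM(q):
    p,A=fk(q,K);M=np.eye(4);M[:3,:3]=A@C;M[:3,3]=p;return M
def goal(ang,tilt,back,lift,off=0):
    G=pose(ang+off,tilt,[0,0,0]);G[:3,3]=ringc(ang,lift)+back*G[:3,2];return flip(G)
def rows(path):
    for A,B in zip(path[:-1],path[1:]):
        t,r=rel(A,B);print("[%s, 0],"%", ".join("%.4f"%v for v in np.r_[t,r]),B[:3,3].round(0))
E
cat > go1.py <<'E'
from jp import *
import sys
q=state()["joints"];N=int(sys.argv[1])
G=goal(0,.785,-95,0)
qg,e=ik(G,[0,q[1],q[2],3.6,.3,-1.9],K);print(q.round(2),qg.round(2),e)
P=[fkM(q+(qg-q)*i/N) for i in range(N+1)]
zs=[p[2,3] for p in P];print(np.round(zs).astype(int))
rows(P[:9])
E
python3 go1.py 32
```

```text
[ 0.17  0.24  2.15 -0.47  0.38 -0.77] [-0.04  0.33  2.27  3.67  0.27 -1.95] 4.445020057334174e-10
[206 200 196 192 189 188 187 188 189 191 193 196 199 202 206 209 213 216
 219 221 223 224 225 224 224 222 220 217 214 210 205 200 194]
[0.0093, 0.0060, 0.0020, -0.0308, 0.0370, 0.0885, 0], [476. 112. 200.]
[0.0084, 0.0061, 0.0019, -0.0313, 0.0348, 0.0890, 0], [471. 120. 196.]
[0.0076, 0.0061, 0.0018, -0.0318, 0.0325, 0.0895, 0], [467. 129. 192.]
[0.0067, 0.0062, 0.0017, -0.0323, 0.0301, 0.0900, 0], [465. 137. 189.]
[0.0058, 0.0063, 0.0016, -0.0328, 0.0277, 0.0905, 0], [464. 146. 188.]
[0.0049, 0.0064, 0.0015, -0.0333, 0.0253, 0.0909, 0], [464. 154. 187.]
[0.0040, 0.0066, 0.0014, -0.0338, 0.0229, 0.0913, 0], [466. 162. 188.]
[0.0032, 0.0067, 0.0012, -0.0342, 0.0204, 0.0917, 0], [468. 169. 189.]
```

>>> play_rows(
  moves=[
    [0.0093, 0.006, 0.002, -0.031, 0.037, 0.0885, 0],
    [0.0084, 0.0061, 0.0019, -0.0313, 0.0348, 0.089, 0],
    [0.0076, 0.0061, 0.0018, -0.0318, 0.0325, 0.0895, 0],
    [0.0067, 0.0062, 0.0017, -0.0323, 0.03, 0.09, 0],
    [0.0058, 0.0063, 0.0016, -0.0328, 0.0277, 0.0905, 0],
    [0.0049, 0.0064, 0.0015, -0.0333, 0.0253, 0.091, 0],
    [0.004, 0.0066, 0.0014, -0.0338, 0.0229, 0.0913, 0],
    [0.0032, 0.0067, 0.0012, -0.0342, 0.0204, 0.0917, 0],
  ],
)

```text
t: 3.3
eef_pos: [464.4, 172.4, 186.2]
tcp_rot: [2.7, 0.033, 2.215]
ft_force: [-0.2, 0.1, 0.7]
opening: 0.006
```

```bash
python3 go1.py 24
```

```text
[ 0.12  0.26  2.18  0.59  0.34 -1.05] [-0.04  0.33  2.27  3.67  0.27 -1.95] 5.239498998782204e-14
[186 188 191 193 197 200 204 207 210 214 216 219 220 222 223 223 222 221
 219 216 213 209 205 200 194]
[0.0020, 0.0068, 0.0010, -0.0336, 0.0176, 0.0909, 0], [468. 178. 188.]
[0.0012, 0.0071, 0.0009, -0.0341, 0.0152, 0.0911, 0], [473. 183. 191.]
[0.0004, 0.0073, 0.0008, -0.0346, 0.0129, 0.0913, 0], [479. 186. 193.]
[-0.0003, 0.0076, 0.0007, -0.0351, 0.0106, 0.0914, 0], [486. 188. 197.]
[-0.0010, 0.0079, 0.0006, -0.0355, 0.0083, 0.0915, 0], [493. 189. 200.]
[-0.0017, 0.0082, 0.0005, -0.0359, 0.0061, 0.0916, 0], [501. 188. 204.]
[-0.0024, 0.0085, 0.0004, -0.0363, 0.0039, 0.0916, 0], [509. 186. 207.]
[-0.0030, 0.0088, 0.0003, -0.0366, 0.0017, 0.0916, 0], [516. 183. 210.]
```

The wrist flip follows the planned joint path, so I'll continue it.

>>> play_rows(
  moves=[
    [0.002, 0.0068, 0.001, -0.0336, 0.0176, 0.091, 0],
    [0.0012, 0.0071, 0.0009, -0.034, 0.0152, 0.091, 0],
    [0.0004, 0.0073, 0.0008, -0.0346, 0.013, 0.0913, 0],
    [-0.0003, 0.0076, 0.0007, -0.035, 0.0106, 0.0914, 0],
    [-0.001, 0.0079, 0.0006, -0.0355, 0.0083, 0.0915, 0],
    [-0.0017, 0.0082, 0.0005, -0.036, 0.006, 0.0916, 0],
    [-0.0024, 0.0085, 0.0004, -0.0363, 0.004, 0.0916, 0],
    [-0.003, 0.0088, 0.0003, -0.0366, 0.0017, 0.0916, 0],
  ],
)

```text
t: 4.1
eef_pos: [511.8, 185.6, 206.2]
tcp_rot: [2.553, -0.431, 1.577]
ft_force: [0.0, 0.6, -0.2]
opening: 0.003
```

```bash
python3 go1.py 16
```

```text
[ 0.08  0.29  2.22  1.65  0.31 -1.34] [-0.04  0.33  2.27  3.67  0.27 -1.95] 1.8823768429516733e-10
[206 209 212 215 217 218 219 219 219 218 216 214 211 208 204 199 194]
[-0.0035, 0.0095, 0.0002, -0.0367, 0.0001, 0.0894, 0], [520. 180. 209.]
[-0.0040, 0.0098, 0.0002, -0.0370, -0.0018, 0.0893, 0], [528. 174. 212.]
[-0.0044, 0.0101, 0.0002, -0.0374, -0.0036, 0.0892, 0], [535. 166. 215.]
[-0.0048, 0.0104, 0.0002, -0.0376, -0.0053, 0.0891, 0], [542. 157. 217.]
[-0.0052, 0.0107, 0.0002, -0.0378, -0.0070, 0.0890, 0], [548. 147. 218.]
[-0.0055, 0.0109, 0.0002, -0.0380, -0.0086, 0.0889, 0], [553. 136. 219.]
[-0.0058, 0.0111, 0.0003, -0.0381, -0.0101, 0.0888, 0], [558. 124. 219.]
[-0.0060, 0.0113, 0.0003, -0.0381, -0.0115, 0.0887, 0], [561. 112. 219.]
```

>>> play_rows(
  moves=[
    [-0.0035, 0.0095, 0.0002, -0.0367, 0.0, 0.0894, 0],
    [-0.004, 0.0098, 0.0002, -0.037, -0.0018, 0.0893, 0],
    [-0.0044, 0.0101, 0.0002, -0.0374, -0.0036, 0.0892, 0],
    [-0.0048, 0.0104, 0.0002, -0.0376, -0.0053, 0.0891, 0],
    [-0.0052, 0.0107, 0.0002, -0.0378, -0.007, 0.089, 0],
    [-0.0055, 0.0109, 0.0002, -0.038, -0.0086, 0.0889, 0],
    [-0.0058, 0.0111, 0.0003, -0.0381, -0.01, 0.0888, 0],
    [-0.006, 0.0113, 0.0003, -0.0381, -0.0115, 0.0887, 0],
  ],
)

```text
t: 4.9
eef_pos: [554.9, 113.8, 213.0]
tcp_rot: [2.745, -0.758, 0.742]
ft_force: [0.1, -0.8, -0.4]
opening: 0.006
```

```bash
python3 go1.py 10
```

```text
[ 0.03  0.32  2.25  2.69  0.28 -1.63] [-0.04  0.33  2.27  3.67  0.27 -1.95] 6.244331574893954e-11
[213 213 212 211 210 208 206 203 201 198 194]
[-0.0040, 0.0098, 0.0004, -0.0305, -0.0082, 0.0675, 0], [557. 103. 213.]
[-0.0041, 0.0099, 0.0005, -0.0304, -0.0089, 0.0675, 0], [559.  93. 212.]
[-0.0041, 0.0099, 0.0005, -0.0304, -0.0096, 0.0674, 0], [560.  82. 211.]
[-0.0041, 0.0100, 0.0006, -0.0303, -0.0103, 0.0674, 0], [560.  72. 210.]
[-0.0042, 0.0100, 0.0006, -0.0302, -0.0110, 0.0674, 0], [560.  61. 208.]
[-0.0042, 0.0100, 0.0007, -0.0300, -0.0116, 0.0674, 0], [559.  50. 206.]
[-0.0042, 0.0100, 0.0008, -0.0298, -0.0122, 0.0674, 0], [557.  40. 203.]
[-0.0041, 0.0099, 0.0008, -0.0296, -0.0127, 0.0674, 0], [554.  30. 201.]
```

>>> play_rows(
  moves=[
    [-0.004, 0.0098, 0.0004, -0.0305, -0.0082, 0.0675, 0],
    [-0.0041, 0.0099, 0.0005, -0.0304, -0.009, 0.0675, 0],
    [-0.0041, 0.0099, 0.0005, -0.0304, -0.0096, 0.0674, 0],
    [-0.0041, 0.01, 0.0006, -0.0303, -0.0103, 0.0674, 0],
    [-0.0042, 0.01, 0.0006, -0.0302, -0.011, 0.0674, 0],
    [-0.0042, 0.01, 0.0007, -0.03, -0.0116, 0.0674, 0],
    [-0.0042, 0.01, 0.0008, -0.0298, -0.0122, 0.0674, 0],
    [-0.0041, 0.0099, 0.0008, -0.0296, -0.0127, 0.0674, 0],
  ],
)

```text
t: 5.7
eef_pos: [547.9, 33.8, 194.4]
tcp_rot: [3.093, -0.789, -0.075]
ft_force: [-0.2, -0.3, 0.3]
opening: 0.005
```

```bash
cat > st.py <<'E'
from jp import *
import sys
# args ang tilt back lift N perp(offset along upper-normal, mm)
ang,tilt,back,lift,N,up=[float(v) for v in sys.argv[1:7]];N=int(N)
M,s=cur();G=goal(ang,tilt,back,lift);G[:3,3]+=up*G[:3,0]
x,e=ik(G,s["joints"],K)
print("t %.2f"%s["t"],s["eef_pos"].round(1),s["joints"].round(2),"F",s["ft_force"].round(1),"goal j",x.round(2),round(e,4))
D=goal(0,tilt,0,0);print("total",[v.round(4) for v in rel(M,G)])
t,r,p=screw(M,G,N);print("row",np.round(t,4),r)
# tcp in ring coords
a=Q[2]+ang;ex=np.array([np.cos(a),np.sin(a),0]);ey=np.array([-np.sin(a),np.cos(a),0])
d=M[:3,3]-ringc(ang,0);print("TCP rel ring: out %.1f side %.1f up %.1f"%(d@ex,d@ey,d[2]),"tilt %.3f"%np.arccos(-M[2,2]),"yaw-arm0 %.3f"%(np.arctan2(M[1,2],M[0,2])-Q[2]))
E
python3 st.py 0 .785 -95 0 4 0
```

```text
t 5.70 [547.9  33.8 194.4] [-0.02  0.33  2.27  3.49  0.27 -1.87] F [-0.2 -0.3  0.3] goal j [-0.04  0.33  2.27  3.67  0.27 -1.95] 0.0
total [array([0.0008, 0.0231, 0.0023]), array([-0.0602, -0.007 ,  0.1081])]
row [0.0004 0.0057 0.0007] [-0.015  -0.0018  0.027 ]
TCP rel ring: out -72.1 side 22.7 up 67.4 tilt 0.791 yaw-arm0 0.085
```

>>> play_rows(
  moves=[
    [0.0004, 0.0057, 0.0007, -0.015, -0.0018, 0.027, 0],
    [0.0004, 0.0057, 0.0007, -0.015, -0.0018, 0.027, 0],
    [0.0004, 0.0057, 0.0007, -0.015, -0.0018, 0.027, 0],
    [0.0004, 0.0057, 0.0007, -0.015, -0.0018, 0.027, 0],
    [0, 0, 0, 0, 0, 0, 0],
  ],
)

```text
t: 6.2
eef_pos: [544.7, 14.2, 191.1]
tcp_rot: [-3.128, -0.776, -0.241]
ft_force: [0.4, 0.6, 1.0]
opening: 0.009
```

```bash
python3 st.py 0 .785 -35 0 6 0
python3 - <<'E'
from h import *
c=read_camera("top"); crop(c,"pics/t2.png",260,150,400,300,4)
s=read_camera("side"); crop(s,"pics/s2.png",220,120,400,255,4)
E
```

```text
t 6.20 [544.7  14.2 191.1] [-0.03  0.34  2.27  3.67  0.27 -1.93] F [0.4 0.6 1. ] goal j [-0.06  0.46  2.21  3.51  0.34 -1.8 ] 0.0
total [array([0.0053, 0.0031, 0.0603]), array([-0.0045,  0.0088, -0.0091])]
row [0.0009 0.0005 0.0101] [-0.0008  0.0015 -0.0015]
TCP rel ring: out -70.8 side 2.8 up 64.1 tilt 0.776 yaw-arm0 0.007
```

View pics/s2.png

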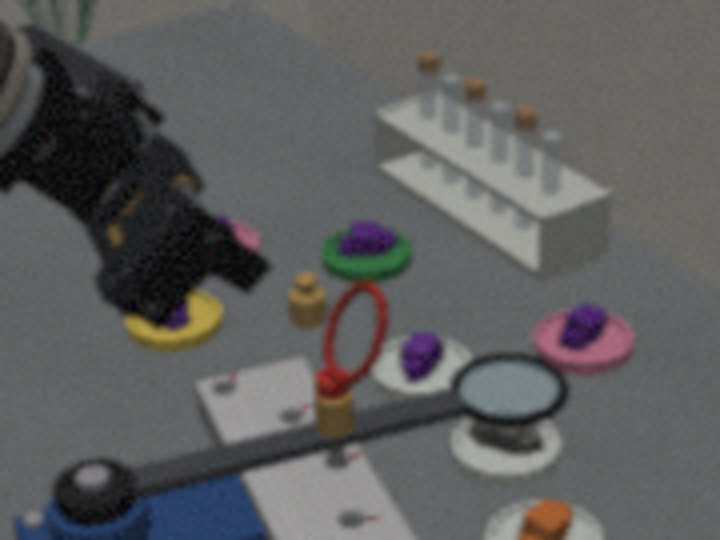

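View pics/t2.png

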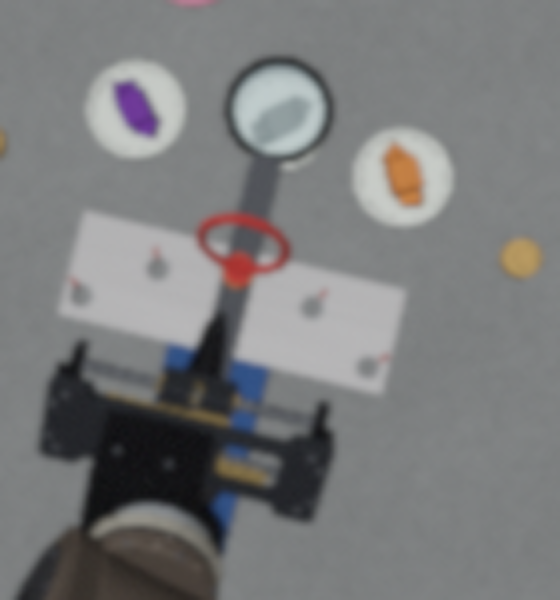

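>>> play_rows(
  moves=[
    [0.0009, 0.0005, 0.0105, -0.0008, 0.0015, -0.0015, 0],
    [0.0009, 0.0005, 0.0105, -0.0008, 0.0015, -0.0015, 0],
    [0.0009, 0.0005, 0.0105, -0.0008, 0.0015, -0.0015, 0],
    [0.0009, 0.0005, 0.0105, -0.0008, 0.0015, -0.0015, 0],
    [0.0009, 0.0005, 0.0105, -0.0008, 0.0015, -0.0015, 0],
    [0.0009, 0.0005, 0.0105, -0.0008, 0.0015, -0.0015, 0],
    [0, 0, 0, 0, 0, 0, 0],
  ],
)

```text
t: 7.0
eef_pos: [592.8, 3.4, 147.7]
tcp_rot: [-3.141, -0.785, -0.22]
ft_force: [-0.6, 0.2, 0.4]
opening: 0.0
```

```bash
python3 st.py 0 .785 12 0 8 0
python3 - <<'E'
from h import *
s=read_camera("side"); crop(s,"pics/s3.png",220,120,400,255,4)
E
```

```text
t 7.00 [592.8   3.4 147.7] [-0.06  0.48  2.21  3.49  0.34 -1.79] F [-0.6  0.2  0.4] goal j [-0.07  0.56  2.16  3.45  0.37 -1.75] 0.0
total [array([0.0006, 0.0034, 0.0418]), array([-0.0062,  0.0001,  0.0058])]
row [0.0001 0.0004 0.0052] [-0.0008  0.      0.0007]
TCP rel ring: out -21.5 side 3.1 up 20.7 tilt 0.785 yaw-arm0 0.009
```

View pics/s3.png

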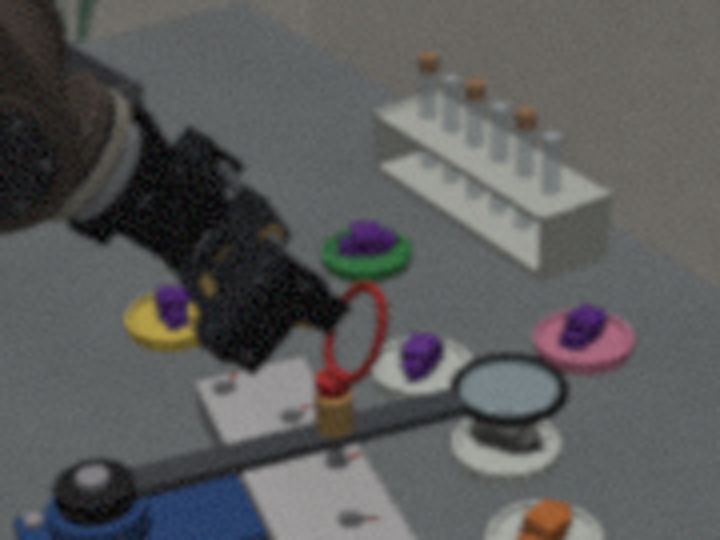

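The fingertip at about (340,315) lines up with the ring opening, which is centred near (357,332). I'll correct 3 mm sideways, then insert.

>>> play_rows(
  moves=[
    [0, 0.0034, 0.001, -0.006, 0, 0.006, 0],
    [0, 0, 0.006, 0, 0, 0, 0],
    [0, 0, 0.006, 0, 0, 0, 0],
    [0, 0, 0.006, 0, 0, 0, 0],
    [0, 0, 0.006, 0, 0, 0, 0],
    [0, 0, 0.006, 0, 0, 0, 0],
    [0, 0, 0.006, 0, 0, 0, 0],
    [0, 0, 0.004, 0, 0, 0, 0],
  ],
)

```text
t: 7.85
eef_pos: [621.7, -7.1, 117.4]
tcp_rot: [-3.141, -0.786, -0.229]
ft_force: [0.1, 0.0, -0.0]
opening: 0.004
```

```bash
python3 st.py 0 .785 12 0 4 10
python3 - <<'E'
from h import *
s=read_camera("side"); crop(s,"pics/s4.png",250,140,370,230,6)
E
```

```text
t 7.85 [621.7  -7.1 117.4] [-0.07  0.56  2.16  3.44  0.38 -1.74] F [ 0.1  0.  -0. ] goal j [-0.07  0.55  2.14  3.47  0.35 -1.77] 0.0
total [array([ 0.0104, -0.0005, -0.0012]), array([-0.0001, -0.0006, -0.0009])]
row [ 0.0026 -0.0001 -0.0003] [-0.     -0.0001 -0.0002]
TCP rel ring: out 9.0 side -0.5 up -9.6 tilt 0.786 yaw-arm0 0.000
```

View pics/s4.png

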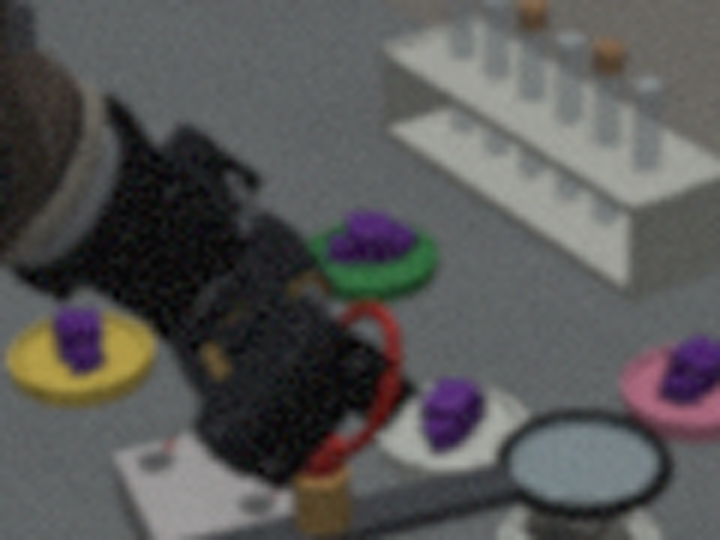

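>>> play_rows(
  moves=[
    [0.003, 0, 0, 0, 0, 0, 0],
    [0.003, 0, 0, 0, 0, 0, 0],
    [0.002, 0, 0, 0, 0, 0, 0],
    [0.0014, 0, -0.0014, 0, 0, 0, 0],
  ],
)

```text
t: 8.3
eef_pos: [627.9, -8.5, 125.2]
tcp_rot: [-3.141, -0.785, -0.229]
ft_force: [-0.3, 0.4, -0.3]
opening: 0.006
```

>>> play_rows(
  moves=[
    [0.0014, 0, -0.0014, 0, 0, 0, 0],
    [0.0014, 0, -0.0014, 0, 0, 0, 0],
  ],
)

```text
t: 8.5
eef_pos: [627.3, -8.4, 129.4]
tcp_rot: [-3.141, -0.784, -0.229]
ft_force: [-1.1, -0.2, -5.6]
opening: 0.008
```

>>> play_rows(
  moves=[
    [0.0014, 0, -0.0014, 0, 0, 0, 0],
    [0.0014, 0, -0.0014, 0, 0, 0, 0],
  ],
)

```text
t: 8.7
eef_pos: [626.0, -8.1, 132.4]
tcp_rot: [-3.141, -0.78, -0.229]
ft_force: [-1.5, -0.5, -5.2]
opening: 0.008
```

>>> play_rows(
  moves=[
    [0.0016, 0, -0.0013, 0, 0, 0, 0],
    [0.0016, 0, -0.0013, 0, 0, 0, 0],
    [0.0016, 0, -0.0013, 0, 0, 0, 0],
    [0.0016, 0, -0.0013, 0, 0, 0, 0],
  ],
)

```text
t: 9.1
eef_pos: [625.8, -8.0, 139.9]
tcp_rot: [-3.141, -0.776, -0.229]
ft_force: [-1.8, 0.3, -4.8]
opening: 0.006
```

>>> play_rows(
  moves=[
    [0.0016, 0, -0.0013, 0, 0, 0, 0],
    [0.0016, 0, -0.0013, 0, 0, 0, 0],
    [0.0016, 0, -0.0013, 0, 0, 0, 0],
    [0.0016, 0, -0.0013, 0, 0, 0, 0],
  ],
)

```text
t: 9.5
eef_pos: [625.8, -8.0, 148.0]
tcp_rot: [-3.141, -0.773, -0.228]
ft_force: [-3.3, -0.1, -6.9]
opening: 0.007
```

```bash
python3 st.py 0 .785 12 0 4 10
python3 - <<'E'
from h import *
s=read_camera("side"); crop(s,"pics/s5.png",250,140,370,230,6)
E
```

```text
t 9.50 [625.8  -8.  148. ] [-0.07  0.5   2.13  3.55  0.27 -1.85] F [-3.3 -0.1 -6.9] goal j [-0.07  0.55  2.14  3.47  0.35 -1.77] 0.0
total [array([-0.0139, -0.0005,  0.0177]), array([-0.0006,  0.0121, -0.0002])]
row [-0.0035 -0.0001  0.0044] [-0.0002  0.003  -0.0001]
TCP rel ring: out 13.2 side -0.5 up 21.0 tilt 0.773 yaw-arm0 0.001
```

View pics/s5.png

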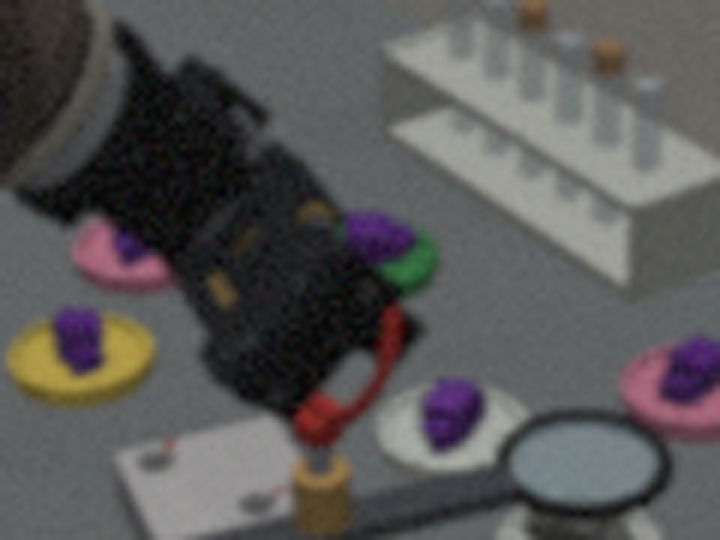

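>>> play_rows(
  moves=[
    [0.0016, 0, -0.0013, 0, 0, 0, 0],
    [0.0014, 0, -0.0012, 0, 0, 0, 0],
    [0, 0, 0, 0, 0, 0, 0],
  ],
)

```text
t: 9.85
eef_pos: [625.8, -8.0, 152.1]
tcp_rot: [-3.141, -0.772, -0.228]
ft_force: [-2.3, -0.2, -6.8]
opening: 0.001
```

```bash
cat > sw.py <<'E'
from jp import *
import sys
# rotate to arm angle a (tool yaw & bearing), height z, radial r, tilt fixed
M,s=cur();ang=float(sys.argv[1]);N=int(sys.argv[2]);z=float(sys.argv[3]);out=float(sys.argv[4]);tilt=float(sys.argv[5])
G=flip(pose(ang,tilt,[0,0,0]));a=Q[2]+ang
G[:3,3]=[Q[0]+(176+out)*np.cos(a),Q[1]+(176+out)*np.sin(a),z]
d=M[:2,3]-Q[:2];print("t",s["t"],"z %.1f bearing %.4f r-176 %.1f yaw %.4f tilt %.3f"%(M[2,3],np.arctan2(d[1],d[0])-Q[2],np.hypot(*d)-176,np.arctan2(M[1,2],M[0,2])-Q[2],np.arccos(-M[2,2])),"F",s["ft_force"].round(1),s["joints"].round(2))
x,e=ik(G,s["joints"],K);print("goal",x.round(2),e<1e-3)
t,r,p=screw(M,G,N);print(t,r);print([q[2] for q in p][::3])
E
python3 sw.py .384 20 152 13 .773
```

```text
t 9.85 z 152.1 bearing -0.0025 r-176 13.2 yaw 0.0010 tilt 0.772 F [-2.3 -0.2 -6.8] [-0.07  0.49  2.12  3.56  0.26 -1.87]
goal [-0.07  0.49  2.12  2.55  0.28 -1.16] True
[-0.     -0.0037 -0.    ] [ 0.0134  0.0001 -0.0138]
[np.float64(152.0), np.float64(152.0), np.float64(152.0), np.float64(152.0), np.float64(152.0), np.float64(152.0), np.float64(152.0)]
```

>>> play_rows(
  moves=[
    [0, -0.0037, 0, 0.0134, 0, -0.0138, 0],
    [0, -0.0037, 0, 0.0134, 0, -0.0138, 0],
    [0, -0.0037, 0, 0.0134, 0, -0.0138, 0],
    [0, -0.0037, 0, 0.0134, 0, -0.0138, 0],
    [0, -0.0037, 0, 0.0134, 0, -0.0138, 0],
    [0, -0.0037, 0, 0.0134, 0, -0.0138, 0],
  ],
)

```text
t: 10.45
eef_pos: [629.5, 14.1, 151.6]
tcp_rot: [-3.141, -0.771, -0.11]
ft_force: [-2.7, 0.1, -7.2]
opening: 0.006
```

```bash
python3 sw.py .384 14 152 13 .773;  python3 - <<'E'
from h import *
s=read_camera("side"); crop(s,"pics/s6.png",250,140,370,230,6)
s=read_camera("top"); crop(s,"pics/t6.png",260,150,400,300,4)
E
```

```text
t 10.45 z 151.6 bearing 0.1159 r-176 13.1 yaw 0.1195 tilt 0.771 F [-2.7  0.1 -7.2] [-0.07  0.49  2.12  3.25  0.24 -1.65]
goal [-0.07  0.49  2.12  2.55  0.28 -1.16] True
[-0.     -0.0036 -0.    ] [ 0.0132  0.0002 -0.0136]
[np.float64(152.0), np.float64(152.0), np.float64(152.0), np.float64(152.0), np.float64(152.0)]
```

View pics/t6.png

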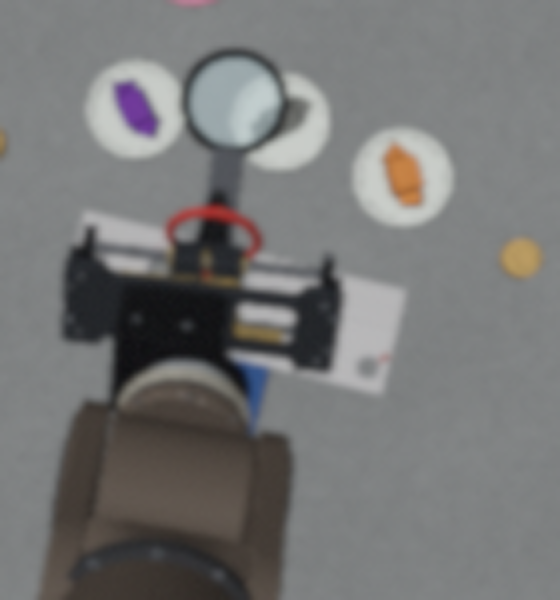

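View pics/s6.png

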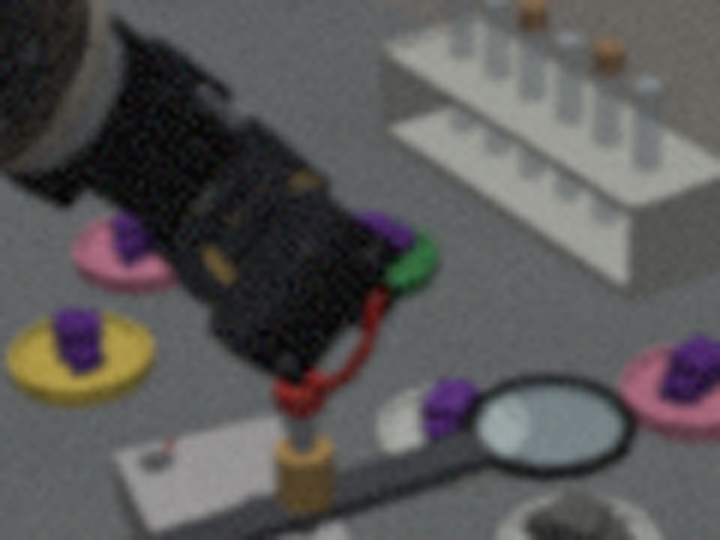

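The arm follows the finger: the lens has moved to (235,100) in the top crop and the pin is still up. I'll keep swinging.

>>> play_rows(
  moves=[
    [0, -0.0036, 0, 0.0132, 0, -0.0136, 0],
    [0, -0.0036, 0, 0.0132, 0, -0.0136, 0],
    [0, -0.0036, 0, 0.0132, 0, -0.0136, 0],
    [0, -0.0036, 0, 0.0132, 0, -0.0136, 0],
    [0, -0.0036, 0, 0.0132, 0, -0.0136, 0],
    [0, -0.0036, 0, 0.0132, 0, -0.0136, 0],
    [0, -0.0036, 0, 0.0132, 0, -0.0136, 0],
    [0, -0.0036, 0, 0.0132, 0, -0.0136, 0],
  ],
)

```text
t: 11.35
eef_pos: [630.6, 42.2, 151.2]
tcp_rot: [-3.141, -0.77, 0.042]
ft_force: [-3.7, -0.1, -7.5]
opening: 0.006
```

```bash
python3 sw.py .384 6 152 13 .773
```

```text
t 11.35 z 151.2 bearing 0.2649 r-176 13.1 yaw 0.2703 tilt 0.770 F [-3.7 -0.1 -7.5] [-0.07  0.49  2.12  2.82  0.25 -1.34]
goal [-0.07  0.49  2.12  2.55  0.28 -1.16] True
[ 0.0001 -0.0038 -0.0001] [ 0.0132  0.0006 -0.0137]
[np.float64(151.0), np.float64(152.0)]
```

>>> play_rows(
  moves=[
    [0, -0.0038, 0, 0.0132, 0, -0.0136, 0],
    [0, -0.0038, 0, 0.0132, 0, -0.0136, 0],
    [0, -0.0038, 0, 0.0132, 0, -0.0136, 0],
    [0, -0.0038, 0, 0.0132, 0, -0.0136, 0],
    [0, -0.003, 0, 0.01, 0, -0.01, 0],
    [0, 0, 0, 0, 0, 0, 0],
  ],
)

```text
t: 11.95
eef_pos: [629.1, 59.9, 151.0]
tcp_rot: [3.142, -0.77, 0.133]
ft_force: [-2.9, 0.6, -7.3]
opening: 0.005
```

```bash
python3 sw.py .384 1 152 13 .773;  python3 - <<'E'
from h import *
import pickle
t=read_camera("top"); crop(t,"pics/t7.png",275,150,345,220,8)
s=read_camera("side"); crop(s,"pics/s7.png",250,140,370,230,6)
pickle.dump((t,s),open("c7.pkl","wb"))
E
```

```text
t 11.95 z 151.0 bearing 0.3587 r-176 13.1 yaw 0.3605 tilt 0.770 F [-2.9  0.6 -7.3] [-0.07  0.49  2.12  2.6   0.27 -1.19]
goal [-0.07  0.49  2.12  2.55  0.28 -1.16] True
[ 0.0006 -0.0048 -0.0009] [ 0.0164  0.0033 -0.0168]
[np.float64(152.0)]
```

View pics/t7.png

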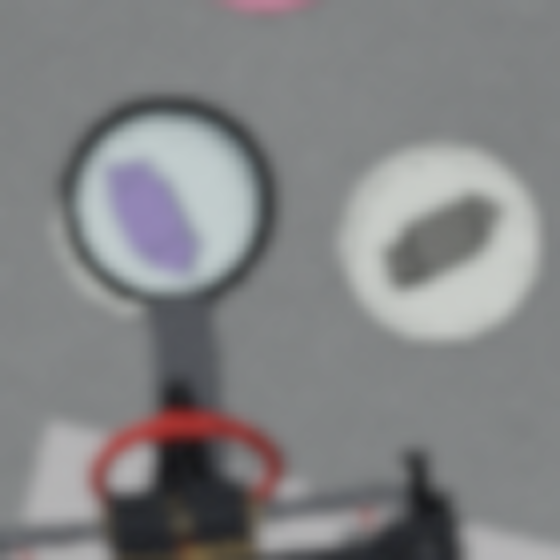

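View pics/s7.png

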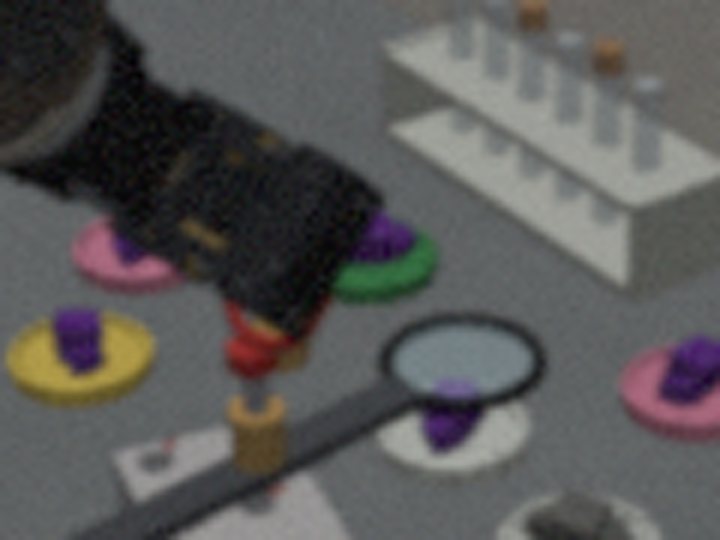

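```bash
cat > ang.py <<'E'
from h import *
import pickle,sys
# lens center px in top -> angle
def lensang(c,u,v):
    P=px2w(c,u,v,53);d=P[:2]-Q[:2];return np.arctan2(d[1],d[0])-Q[2],np.hypot(*d)
if __name__=="__main__":
    c,_=pickle.load(open("c7.pkl","rb"))
    print(lensang(c,275+(168.5+.5)/8-.5,150+(201.5+.5)/8-.5))
    c,_=pickle.load(open("c0.pkl","rb"))
    print(lensang(c,260+(279+.5)/4-.5,150+(108+.5)/4-.5))
    for n in ("c0.pkl","c7.pkl"):
        c,_=pickle.load(open(n,"rb")); g=cv2.cvtColor(c["img"],cv2.COLOR_RGB2GRAY)[145:215,270:350]
        g=cv2.resize(g,None,fx=8,fy=8,interpolation=cv2.INTER_CUBIC)
        cs=cv2.HoughCircles(g,cv2.HOUGH_GRADIENT,1.5,60,param1=60,param2=30,minRadius=80,maxRadius=120)
        for x,y,r in (cs[0][:4] if cs is not None else []):print(n,x,y,r,lensang(c,270+(x+.5)/8-.5,145+(y+.5)/8-.5))
E
python3 ang.py
```

```text
(np.float64(0.3532785386618934), np.float64(284.21953073960225))
(np.float64(-0.003935770859089693), np.float64(285.39865648739254))
c0.pkl 476.25 260.25 89.45 (np.float64(-0.00227372617080851), np.float64(283.82398251612403))
c7.pkl 207.75 243.75 88.85 (np.float64(0.35457907550860684), np.float64(283.40626662515825))
```

>>> play_rows(
  moves=[
    [0, -0.0025, 0, 0.009, 0, -0.009, 0],
    [0, -0.0024, 0, 0.008, 0, -0.008, 0],
    [0, 0, 0, 0, 0, 0, 0],
  ],
)

```text
t: 12.35
eef_pos: [628.4, 64.7, 150.9]
tcp_rot: [-3.141, -0.77, 0.157]
ft_force: [-3.2, -0.3, -6.6]
opening: 0.005
```

```bash
python3 sw.py .384 1 151 13 .773;  python3 - <<'E'
from ang import *
c=read_camera("top"); g=cv2.cvtColor(c["img"],cv2.COLOR_RGB2GRAY)[145:215,270:350]
g=cv2.resize(g,None,fx=8,fy=8,interpolation=cv2.INTER_CUBIC)
cs=cv2.HoughCircles(g,cv2.HOUGH_GRADIENT,1.5,60,param1=60,param2=30,minRadius=80,maxRadius=120)
for x,y,r in cs[0][:4]:print(x,y,r,lensang(c,270+(x+.5)/8-.5,145+(y+.5)/8-.5))
crop(c,"pics/t8.png",275,150,345,220,8)
E
```

```text
t 12.35 z 150.9 bearing 0.3844 r-176 13.1 yaw 0.3853 tilt 0.770 F [-3.2 -0.3 -6.6] [-0.07  0.49  2.12  2.54  0.28 -1.15]
goal [-0.07  0.49  2.12  2.56  0.28 -1.16] True
[-0.0001  0.0001 -0.0001] [-0.0009  0.0033  0.0004]
[np.float64(151.0)]
186.75 245.25 89.9 (np.float64(0.3823464199493782), np.float64(283.83644216970754))
```

View pics/t8.png

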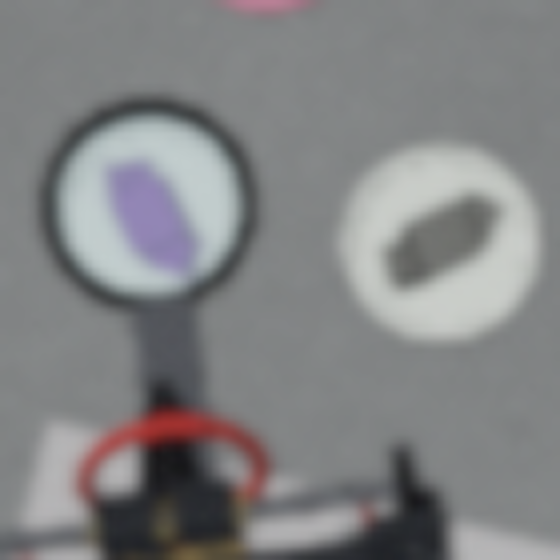

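>>> play_rows(
  moves=[
    [-0.0015, 0, 0.0014, 0, 0, 0, 0],
    [-0.0015, 0, 0.0014, 0, 0, 0, 0],
    [-0.0015, 0, 0.0014, 0, 0, 0, 0],
    [-0.0015, 0, 0.0014, 0, 0, 0, 0],
  ],
)

```text
t: 12.8
eef_pos: [628.4, 64.7, 142.7]
tcp_rot: [-3.141, -0.771, 0.157]
ft_force: [-2.8, -0.1, -5.7]
opening: 0.005
```

```bash
python3 sw.py .384 7 129 13 .773
```

```text
t 12.8 z 142.7 bearing 0.3844 r-176 13.1 yaw 0.3849 tilt 0.771 F [-2.8 -0.1 -5.7] [-0.07  0.51  2.13  2.59  0.3  -1.2 ]
goal [-0.07  0.54  2.14  2.65  0.33 -1.26] True
[-0.0014  0.      0.0014] [-0.0001  0.0003  0.0001]
[np.float64(141.0), np.float64(135.0), np.float64(129.0)]
```

>>> play_rows(
  moves=[
    [-0.0014, 0, 0.0014, 0, 0, 0, 0],
    [-0.0014, 0, 0.0014, 0, 0, 0, 0],
    [-0.0014, 0, 0.0014, 0, 0, 0, 0],
  ],
)

```text
t: 13.1
eef_pos: [628.5, 64.6, 136.2]
tcp_rot: [-3.141, -0.772, 0.156]
ft_force: [-2.8, 0.1, -5.1]
opening: 0.008
```

>>> play_rows(
  moves=[
    [-0.0014, 0, 0.0014, 0, 0, 0, 0],
    [-0.0014, 0, 0.0014, 0, 0, 0, 0],
    [-0.0014, 0, 0.0014, 0, 0, 0, 0],
  ],
)

```text
t: 13.4
eef_pos: [628.6, 64.7, 130.1]
tcp_rot: [-3.141, -0.773, 0.157]
ft_force: [-2.6, 0.4, -1.3]
opening: 0.002
```

>>> play_rows(
  moves=[
    [-0.0014, 0, 0.0014, 0, 0, 0, 0],
    [-0.0014, 0, 0.0014, 0, 0, 0, 0],
    [0, 0, 0, 0, 0, 0, 0],
  ],
)

```text
t: 13.7
eef_pos: [630.9, 64.8, 128.0]
tcp_rot: [-3.142, -0.78, 0.157]
ft_force: [-2.4, 0.5, -3.6]
opening: 0.002
```

```bash
python3 sw.py .384 1 129 13 .773;  python3 - <<'E'
from h import *
s=read_camera("side"); crop(s,"pics/s9.png",250,140,370,230,6)
E
```

```text
t 13.7 z 128.0 bearing 0.3829 r-176 15.6 yaw 0.3849 tilt 0.780 F [-2.4  0.5 -3.6] [-0.07  0.54  2.14  2.66  0.34 -1.27]
goal [-0.07  0.54  2.14  2.65  0.33 -1.26] True
[-0.0011 -0.0002 -0.0025] [-0.0006 -0.0066  0.0006]
[np.float64(129.0)]
```

View pics/s9.png

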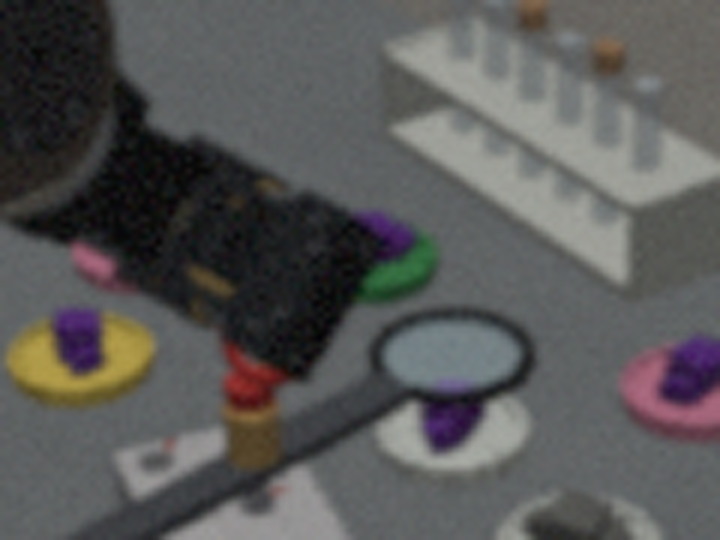

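>>> play_rows(
  moves=[
    [-0.003, 0, 0, 0, 0, 0, 0],
    [-0.003, 0, 0, 0, 0, 0, 0],
    [-0.003, 0, 0, 0, 0, 0, 0],
    [0, 0, 0, 0, 0, 0, 0],
  ],
)

```text
t: 14.15
eef_pos: [624.9, 63.7, 122.3]
tcp_rot: [3.141, -0.783, 0.157]
ft_force: [-0.1, -0.8, 0.9]
opening: 0.002
```

```bash
python3 st.py .384 .785 12 0 4 0;  python3 - <<'E'
from h import *
s=read_camera("side"); crop(s,"pics/s10.png",250,140,370,230,6)
E
```

```text
t 14.15 [624.9  63.7 122.3] [-0.07  0.55  2.15  2.69  0.37 -1.31] F [-0.1 -0.8  0.9] goal j [-0.07  0.56  2.16  2.71  0.38 -1.33] 0.0
total [array([-0.0033, -0.0003,  0.002 ]), array([-0.0005,  0.0024,  0.0007])]
row [-0.0008 -0.0001  0.0005] [-0.0001  0.0006  0.0002]
TCP rel ring: out 9.5 side -0.3 up -4.7 tilt 0.783 yaw-arm0 0.385
```

View pics/s10.png

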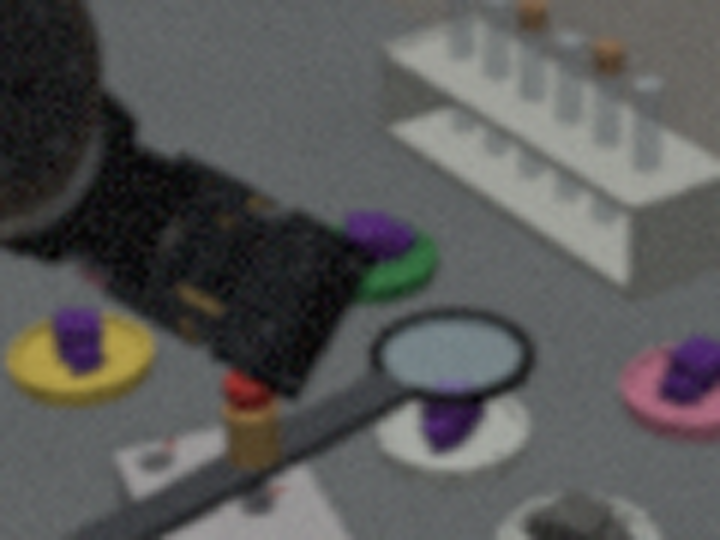

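The force is back to zero and the pin's red shoulder sits on the guide at (250,395). The finger hangs free, so I'll centre it and back out along its axis.

>>> play_rows(
  moves=[
    [-0.0025, 0, 0, 0, 0, 0, 0],
    [0, 0, -0.006, 0, 0, 0, 0],
    [0, 0, -0.006, 0, 0, 0, 0],
    [0, 0, -0.006, 0, 0, 0, 0],
    [0, 0, -0.006, 0, 0, 0, 0],
  ],
)

```text
t: 14.7
eef_pos: [605.3, 60.6, 138.6]
tcp_rot: [3.141, -0.783, 0.157]
ft_force: [-0.2, 0.9, 0.3]
opening: 0.004
```

```bash
python3 st.py .384 .785 -95 0 8 0
```

```text
t 14.70 [605.3  60.6 138.6] [-0.08  0.5   2.19  2.65  0.36 -1.28] F [-0.2  0.9  0.3] goal j [-0.11  0.33  2.27  2.44  0.3  -1.08] 0.0
total [array([-0.0011, -0.0004, -0.0795]), array([-0.0006,  0.0022,  0.0008])]
row [-0.0001 -0.     -0.0099] [-0.0001  0.0003  0.0001]
TCP rel ring: out -10.3 side -0.3 up 11.6 tilt 0.783 yaw-arm0 0.385
```

>>> play_rows(
  moves=[
    [0, 0, -0.01, 0, 0, 0, 0],
    [0, 0, -0.01, 0, 0, 0, 0],
    [0, 0, -0.01, 0, 0, 0, 0],
    [0, 0, -0.01, 0, 0, 0, 0],
    [0, 0, -0.01, 0, 0, 0, 0],
    [0, 0, -0.01, 0, 0, 0, 0],
    [0, 0, -0.01, 0, 0, 0, 0],
    [0, 0, -0.01, 0, 0, 0, 0],
  ],
)

```text
t: 15.5
eef_pos: [544.1, 51.0, 201.3]
tcp_rot: [3.14, -0.784, 0.158]
ft_force: [0.3, -0.1, -0.0]
opening: 0.007
```

>>> play_rows(
  moves=[
    [0.01, 0, -0.02, 0, 0, 0, 0],
    [0.01, 0, -0.02, 0, 0, 0, 0],
    [0.01, 0, -0.02, 0, 0, 0, 0],
    [0, 0, 0, 0, 0, 0, 0],
    [0, 0, 0, 0, 0, 0, 0],
  ],
)

```text
t: 16.0
eef_pos: [523.9, 48.2, 258.4]
tcp_rot: [3.139, -0.788, 0.159]
ft_force: [0.3, -0.3, 0.3]
opening: 0.005
```

Run:
```python
from ang import *
c=read_camera("top"); s=read_camera("side")
g=cv2.cvtColor(c["img"],cv2.COLOR_RGB2GRAY)[145:215,270:350]
g=cv2.resize(g,None,fx=8,fy=8,interpolation=cv2.INTER_CUBIC)
cs=cv2.HoughCircles(g,cv2.HOUGH_GRADIENT,1.5,60,param1=60,param2=30,minRadius=80,maxRadius=120)
for x,y,r in cs[0][:4]:print(x,y,r,lensang(c,270+(x+.5)/8-.5,145+(y+.5)/8-.5))
crop(c,"pics/t11.png",130,130,500,290,2);crop(s,"pics/s11.png",250,140,370,230,6)
c0,s0=pickle.load(open("c0.pkl","rb"))
def cent(c,lo,hi,box):
    h=cv2.cvtColor(c["img"],cv2.COLOR_RGB2HSV)[box[1]:box[3],box[0]:box[2]];m=cv2.inRange(h,lo,hi);M=cv2.moments(m,True);return M["m10"]/M["m00"]+box[0],M["m01"]/M["m00"]+box[1],M["m00"]
# ring top: project expected ring points and red blob extents
for k in (s,):
    p=0.384
    for L in (0,14):
        f=lambda r,z:w2px(k,[Q[0]+r*np.cos(Q[2]+p),Q[1]+r*np.sin(Q[2]+p),z+L])
        print(L,"ring c",f(176,127),"top",f(191.5,154))
h=cv2.cvtColor(s["img"],cv2.COLOR_RGB2HSV);m=(cv2.inRange(h,(0,130,60),(8,255,255))|cv2.inRange(h,(172,130,60),(180,255,255)));m[:150]=0;m[:,:270]=0;m[210:]=0;m[:,315:]=0
v,u=np.where(m>0);print("red",u.min(),u.max(),v.min(),v.max())
print(state()["eef_pos"],state()["ft_force"])
```

```text
189.75 245.25 91.55 (np.float64(0.3784218420317029), np.float64(283.68139270271644))
0 ring c [295.39937239 191.7376151 ] top [299.30104914 180.83270742]
14 ring c [295.11602396 187.22752634] top [299.04356715 176.22105446]
red 287 304 180 207
[523.97610796  48.31922156 257.72574993] [-0.42154159 -0.77756135  0.3729796 ]
```

View pics/s11.png

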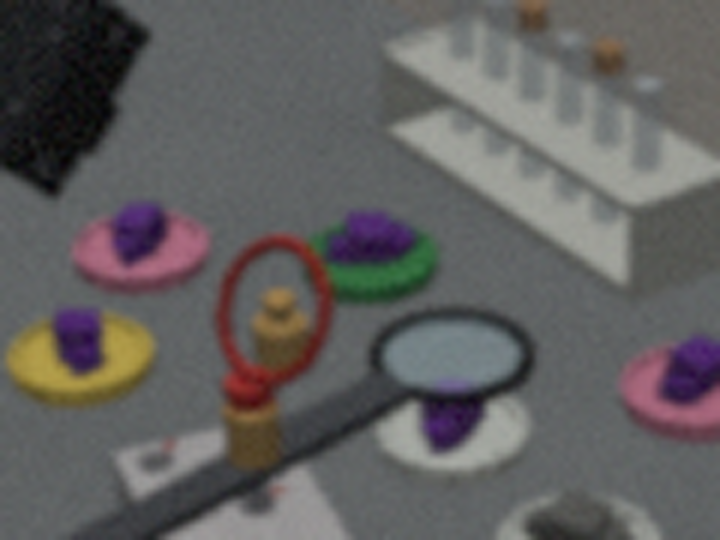

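View pics/t11.png

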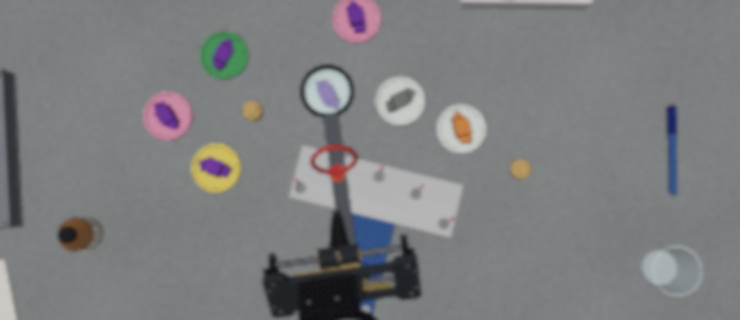

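Run:
```python
from cell import *
print(job_done())
```

```text
the job is handed in; nothing more can be done
None
```

The magnifier is over the purple-crystal dish with its pin home in the next hole, and I handed the job in at about 16 s of the 61 s allowed. No verdict is given, so the results below come from my own camera and force checks.

**What I did:** I put the closed fingertips through the red ring from the pivot side, tilted 45° off straight down. I lifted the pin about 22 mm and swung the arm one pitch anticlockwise with the finger in the ring. I then lowered the pin, freed the finger from the bar and backed out along its own axis. The highest readings on the arm's force sensor while the ring was hooked were about 8 N.

**Last checks:**
- **Arm angle:** about 0.381 rad from the images, against 0.384 for one pitch.
- **Pin:** the ring's height in the side camera matches a seated pin to about 1–2 mm. Its red shoulder sits on the brass guide as it did at the start.
- **Lens:** centred over the purple dish, within a few mm.
- **Other things:** judged by eye, nothing else appeared displaced in the last pictures. I did not measure each object's position.
- **Gripper:** clear of everything, with force readings near zero.

One thing did not go as first planned. The wrist neared a joint limit and its singular pose on the way in. I turned it over to the other wrist position above the bench, well before reaching the ring.

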